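# Split a press-fit bolt housing evenly with a wedge

### The arm

A 6-joint arm with a two-finger parallel gripper is mounted at the origin on the work surface. World frame = base frame: x ahead of the robot, y to its left, z up, the work surface at z = 0. Lengths are in mm, angles in rad, forces in N, time in s.
With the tool pointing down it reaches from about 350 to 975 mm from the base axis. Payload 7.1 kg.
Tool frame: the origin (TCP) lies at the centre of the arm's flange, where the gripper is bolted on; the fingertips stand 182 mm ahead of it and the grasp point (between the pads) lies 163 mm ahead of it; z points along the fingers, y is the line along which they close (so a half turn about z gives the same grasp; the last joint's range is limited). The gripper opens to 88 mm and grips with 3 to 60 N. Pads are 20 mm wide; open, the fingers measure 115 mm over their backs; the gripper's body (75 mm by 178 mm) begins 61 mm behind the grasp point.
Start: joints at [-1.225, 0.423, 1.63, -0, 1.089, -0.019], TCP at [222.993, -583.85, 404.675] pointing down, gripper open.
Joint ranges: [-3, 3], [-0.9, 2.11], [0.09, 2.58], [-1.31, 4.45], [0.11, 2.69], [-2.54, 2.54]. Speed limits (rad/s): [2.39, 2.39, 3.01, 3.14, 3.14, 3.14].

### API

Orientations are given as a rotation vector (axis times angle).
In Python, from workcell import readout, get_image, ctrl gives the robot as it stands.
- The arm moves only by the tool step_arm, never from a script. Its argument "targets" is a list that holds one entry, the list of rows, each a list of 7 numbers: the shift along the world's x, y, z as a fraction of full scale, then the turn, a rotation vector about the world's x, y, z as a fraction of full scale, then the opening, from 0 (shut) to 1 (fully open). In form: [[[dx, dy, dz, wx, wy, wz, claw], ...]]. A call has exactly 5 rows; each row shifts and turns the commanded pose from where the row before left it; what a row does not reach is not made up. Full scale, the value 1, is 0.05 m for a shift and 4 degrees for a turn. A row lasts 1/8 s, in which the tool goes at most 62.5 mm and 10.7 degrees, less where a joint would pass 70% of its speed; a pose out of reach is approached as far as the arm can. A call with a number of a shift or a turn outside -1 to 1 is refused whole. A call with a gripper value outside its range is refused whole. The fingers move at their own pace and stop on an object; the grip force is fixed at half the most. Time passes only in rows, so rows that do not move let the fingers close, or fill a call up. It gives the time, the measured TCP pose, the force, the opening and the grip force at its end, in the units of the state.
- readout.get_obs(): the state, without advancing time (a new reading comes with each control period).
- get_image(name): name is "scene" or "side" or "wrist"; returns a dict with "pixels" (420x560x3 uint8, red, green, blue), "intrinsics" (3x3 intrinsics, pixels), "k1" (the pictures are not rectified: a ray, as slopes to the right and down, at radius r is drawn at 1 + k1 r^2 times it, then the intrinsics apply), "extrinsics" (4x4, takes a point from world to camera coordinates). Camera axes: x right, y down, z forward; pixel columns grow to the right and rows downward; lengths in mm; the calibration is good to about 2 mm. A picture is of the moment at which its call begins. There is no depth.
- ctrl.close_job(): hands the job in; it is judged then, once.
The state is a dict: "t": time; "qpos": joint angles; "qvel": joint speeds; "joint_torque": joint torques, N m; "ee_pos": TCP position; "orientation": TCP orientation; "ft_force": force on the tool from outside, world axes, zero at the start; "moment": the same for the moment, N m; "width": finger opening in mm; "grasp_force": force on a finger pad.
Only numpy, scipy, OpenCV 4.12 (cv2) and the standard library are available. Lean on these libraries where they do the work, as an engineer would, in place of code of your own. Each camera call takes 0.05 s, during which the arm holds its last target. There are 200 camera calls.

### The job

Take the orange-handled wedge from its stand and work it down into the two pry notches of the housing seam, left and right by turns, until the seam is at least 10 mm open at both ends and even to within 3 mm; on the way, neither end may get more than 7 mm ahead of the other, and only the wedge may touch the two halves. Then stand the wedge fully home in its stand again, and leave the other things on the table where they are.

Things in the scene. Friction and masses are not known exactly. Their poses are not given: they have to be found in the camera images.
- rig: splitting rig fixed to the table: dark steel base 160 (x) x 190 (y) x 12 mm, carrying a blue and a bare-aluminium housing half whose tops are 80 mm above the table. Origin at the centre of the underside. The seam between the halves is the rig's y-z plane; y points to the left end, z up. Two pry notches in the seam, at y = +52 and -52 mm, are the only way in.
- strap_mid (a point): top of the fixed yellow strap that bridges the middle of the seam, 92 mm above the table; the strap is 36 mm wide along the seam, 156 mm long across it. Keep clear of it.
- notch_left (a point): centre of the left (+y) pry notch on the rig, 74 mm above the table. The notch is 40 mm long along the seam, open at the top, its floor 18 mm above the table. Two rounded steel lips (radius 6 mm) face each other in it, one on each half; they are nearest at this height, and there the mouth is 6 mm wider than the gap of the seam.
- notch_right (a point): centre of the right (-y) pry notch, 74 mm above the table; made like the left one. A shut seam has a gap of 0 to 3 mm at the start.
- half_a: blue housing half, 46 x 156 x 62 mm, on the -x side of the seam. Origin on the seam plane under its middle, at table height; axes as the rig's while the seam is shut. Slides out across the seam (0 to 12 mm) and swings about a vertical axis through its origin (0.08 rad either way).
- half_b: bare-aluminium housing half, 46 x 156 x 62 mm, on the +x side of the seam. Origin on the seam plane under its middle, at table height; axes as the rig's while the seam is shut. Slides out across the seam (0 to 12 mm) and swings about a vertical axis through its origin (0.08 rad either way). No springs: the halves stay where they are put.
- half_a_left (a point): point on the seam face of the blue half at the middle of the left pry notch, 80 mm above the table. The gap at this end is the horizontal distance from this point to its partner on the other half. Opening one notch moves that end; the far end opens about a fifth as much.
- half_b_left (a point): point on the seam face of the aluminium half at the middle of the left pry notch, 80 mm above the table. The gap at this end is the horizontal distance from this point to its partner on the other half.
- half_a_right (a point): point on the seam face of the blue half at the middle of the right pry notch, 80 mm above the table. The gap at this end is the horizontal distance from this point to its partner on the other half. The fit drags like stiff grease: the faster the wedge, the harder it pushes back (at 25 mm/s down some 5 to 10 N).
- half_b_right (a point): point on the seam face of the aluminium half at the middle of the right pry notch, 80 mm above the table. The gap at this end is the horizontal distance from this point to its partner on the other half.
- wedge: steel wedge, 128 mm tall, 0.2 to 0.4 kg, standing tip down in its stand. Origin at the middle of the tip edge, z up. Blade 28 mm wide along y; thickness along x 3 mm at the tip, growing evenly on both faces to 22 mm at 60 mm above the tip. Then a dark flange 32 (x) x 42 (y) mm from 60 to 68 mm above the tip, then the handle. A half turn about z gives the same tool.
- wedge_grip (a point): middle of the wedge's orange handle, 104 mm above its tip; the handle is 24 (wedge x) x 32 (wedge y) mm, from 68 to 128 mm above the tip
- stand: grey block 70 (x) x 80 (y) x 68 mm fixed to the table, with a pocket 26 (x) x 33 (y) mm, 64 mm deep, in its top. Origin at the centre of its underside. The wedge stands in the pocket, hung by its flange on the rim: tip 8 mm above the table, wedge axes along the stand's axes (either way round).
- fang_bolt_1: rusty brown bolt lying flat, 150 mm long, 36 mm high, square head and two splayed fangs; bystander; origin at the middle of its underside
- fang_bolt_2: a second, identical fang bolt; bystander
- ring_gauge: chrome ring lying flat, 90 mm outside, 60 mm bore, 22 mm high; bystander; origin at the centre of its underside
- clip_plate: grey iron plate 110 x 75 mm, 26 mm high at its ridge; bystander; origin at the centre of its underside
- depth_gauge: green anodised bar 120 mm with a steel rule across it, 25 mm high; bystander; origin under the bar
Not all that is in view belongs to the job. Leave any purple look-alike of the rig alone. Leave any blue look-alike of the wedge alone.

How it is judged (in metres and radians):
On the way, in this order (a step that is already met when the one before it is completed fails the run):
1. the wedge is drawn out of its stand (z of wedge in the frame of stand above 0.06 m), for 0.1 s.
2. one end of the seam is more than 4.5 mm open ((horizontal distance between half_a_left and half_b_left above 0.0045 m or horizontal distance between half_a_right and half_b_right above 0.0045 m)), for 0.1 s.
3. both ends are more than 4.5 mm open (horizontal distance between half_a_left and half_b_left above 0.0045 m and horizontal distance between half_a_right and half_b_right above 0.0045 m), for 0.1 s.
4. both ends are more than 10 mm open (horizontal distance between half_a_left and half_b_left above 0.01 m and horizontal distance between half_a_right and half_b_right above 0.01 m), for 0.1 s.
At the end, for the whole second after the job is handed in: Both ends of the seam are more than 10 mm open at the notches and differ by less than 3 mm (halves parallel to 0.029 rad); the wedge stands at rest in its stand, upright within 0.09 rad, within 8 mm of its middle, and down within 4 mm of its seat (all of step 4 and angle between the x axis of half_a and the x axis of half_b, either way round below 0.029 rad and horizontal distance between wedge and stand below 0.008 m and z of wedge in the frame of stand below 0.012 m and angle between wedge's own z axis and vertical below 0.09 rad and linear speed of wedge below 0.02 m/s); the robot touches nothing.
It fails at once if one end of the seam gets more than 7.5 mm ahead of the other (halves 0.072 rad out of parallel) (angle between the x axis of half_a and the x axis of half_b, either way round above 0.072 rad).
It fails at once if the robot itself presses on a housing half (contact force between any of the fingers, the arm and half_a above 3 N or contact force between any of the fingers, the arm and half_b above 3 N).
It fails at once if a bystander is moved more than 20 mm (distance of any of fang_bolt_1, fang_bolt_2, ring_gauge, clip_plate, depth_gauge from where it was at the start of the episode above 0.02 m).
It also fails if it takes over 61 s, if anything falls off the work surface, if the arm or the gripper's body presses on something with over 40 N, if the wrist force passes 120 N, or if a joint passes its speed limit or range.

## Working session

There is one attempt and no reset: what is moved stays moved. The work goes in short steps, Python scripts to look and compute and a tool call to move; the robot and the scene stay as the last step left them, time stands still between calls to the robot, and variables do not carry over. Pictures are saved under pics/ and viewed, at most 10 in all, crops included, and the job is handed in when it is done.

Besides the shell and the picture viewer there is one more tool, called after ">>>" as name(argument=value, ...) on one line, values as JSON. step_arm: Moves the arm, as the interface text tells. Shift numbers are shares of 0.05 m and turn numbers shares of 4 degrees, none past 1 either way. Its arguments: {"type":"object","properties":{"targets":{"type":"array"}},"required":["targets"]}

```bash
mkdir -p pics; ls
cat > h.py <<'E'
import numpy as np, cv2
from workcell import readout, get_image, ctrl
def shot(name,fn):
    im=get_image(name); np.savez('pics/'+fn+'.npz',**{k:np.array(v) for k,v in im.items()})
    cv2.imwrite('pics/'+fn+'.png',np.array(im['pixels'])[:,:,::-1]); return im
def load(fn): return dict(np.load('pics/'+fn+'.npz'))
def ray(im,u,v):
    K=im['intrinsics'];k=float(im['k1']);d=np.array([(u-K[0,2])/K[0,0],(v-K[1,2])/K[1,1]])
    s=d.copy()
    for _ in range(30): s=d/(1+k*(s@s))
    E=im['extrinsics'];R=E[:3,:3];t=E[:3,3]
    return -R.T@t, R.T@np.array([s[0],s[1],1])
def at(im,u,v,z):
    c,d=ray(im,u,v); return (c+d*(z-c[2])/d[2]).round(1)
def proj(im,P):
    E=im['extrinsics'];p=E[:3,:3]@np.array(P,float)+E[:3,3];s=p[:2]/p[2];s=s*(1+float(im['k1'])*(s@s))
    K=im['intrinsics'];return np.array([K[0,0]*s[0]+K[0,2],K[1,1]*s[1]+K[1,2]]).round(1)
E
python3 - <<'E'
from h import *
o=readout.get_obs();print(o)
a=shot('scene','s0');b=shot('side','d0')
for i in(a,b):print(i['intrinsics'],i['k1'],ray(i,280,210))
E
```

```text
pics
{'t': 0.0, 'qpos': array([-1.22498348e+00,  4.23807556e-01,  1.63068002e+00, -8.63697210e-06,
        1.08861595e+00, -1.89989228e-02]), 'qvel': array([-0.00015697, -0.00090425, -0.0005715 , -0.00191716, -0.00108191,
       -0.00058753]), 'joint_torque': array([ 9.53077069e-04, -5.44625008e+01, -2.73662746e+01,  6.44766726e-02,
        2.28003028e-02, -1.43702873e-04]), 'ee_pos': array([ 222.91202354, -583.59623487,  403.92620167]), 'orientation': array([-3.08800805e+00, -5.69608546e-01,  3.97752703e-04]), 'ft_force': array([ 0.44834132, -0.82289781, -0.67033162]), 'moment': array([-0.01566826, -0.0403778 ,  0.01447285]), 'grasp_force': 0.0, 'width': 88.02400454090045}
[[480.56890873   0.         280.0104302 ]
 [  0.         480.56890873 215.46790929]
 [  0.           0.           1.        ]] 0.013135024898229045 (array([1571.78278447,   -3.02879784, 1357.38635354]), array([-0.66827685, -0.03110823, -0.74334903]))
[[412.80298107   0.         274.86493699]
 [  0.         412.80298107 210.73034998]
 [  0.           0.           1.        ]] 0.043843326895320334 (array([-61.89135923, 748.68547626, 779.47051945]), array([ 0.41163829, -0.69326022, -0.59169422]))
```

```bash
python3 -c "
import cv2
for f in('s0','d0'):
  a=cv2.imread('pics/'+f+'.png');cv2.imwrite('pics/'+f+'b.png',cv2.resize(a,(800,600),interpolation=3))"
```

```text
(no output)
```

View pics/s0b.png

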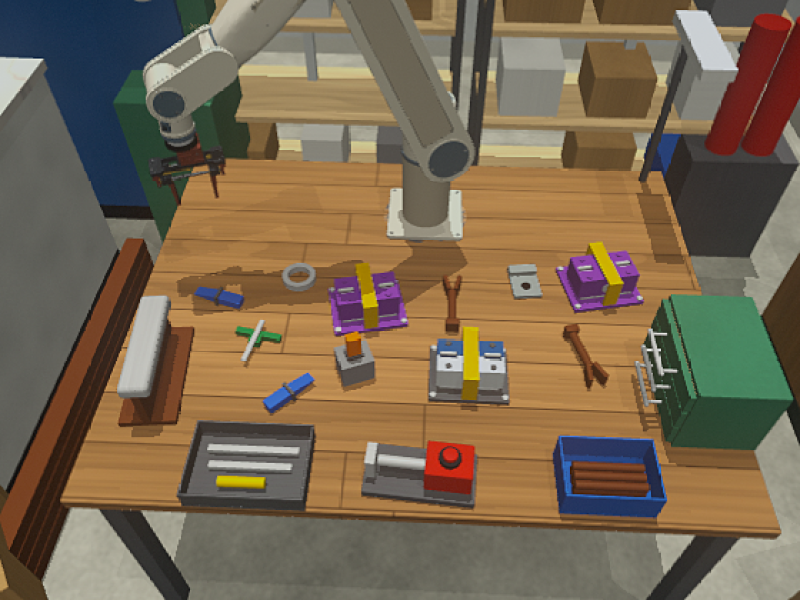

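View pics/d0b.png

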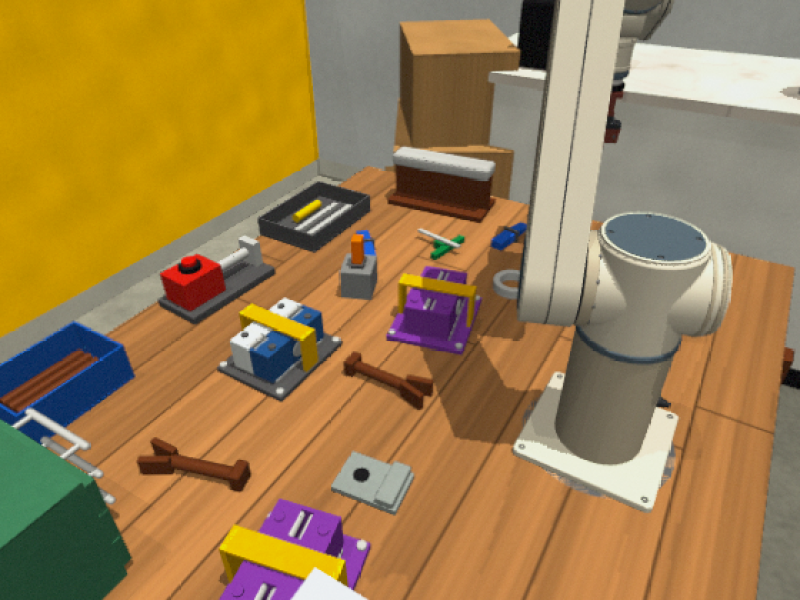

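Candidates, in 800×600 px: the rig is the blue/aluminium one at (470,365), and the purple rigs at (367,295) and (600,275) are look-alikes. The wedge is the orange handle at (354,345) in the grey stand, and the blue wedges at (218,297) and (290,390) are look-alikes. Next is a close crop to check.

```bash
python3 -c "
import cv2,numpy as np
a=cv2.imread('pics/s0.png')[220:290,220:370]
b=cv2.imread('pics/d0.png')[150:285,150:275]
a=cv2.resize(a,(800,373),interpolation=2)
cv2.imwrite('pics/c0.png',a)
cv2.imwrite('pics/c1.png',cv2.resize(b,(555,600),interpolation=2))"
```

```text
(no output)
```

View pics/c0.png

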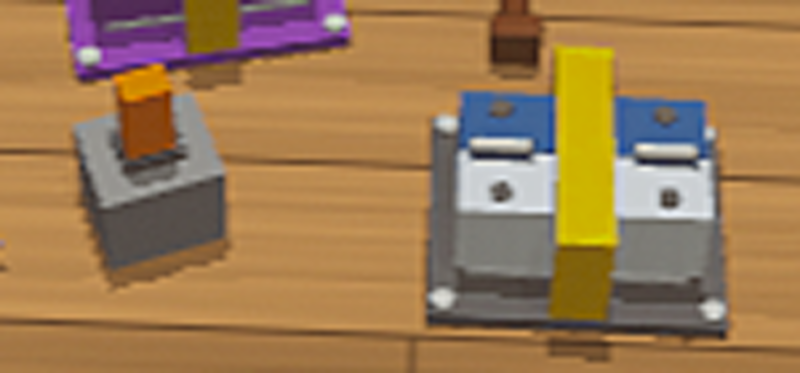

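Run:
```python
from h import *
s=load('s0')
f=lambda pts,z:np.array([at(s,220+(u+.5)/5.333-.5,220+(v+.5)/5.333-.5,z) for u,v in pts])
for n,p,z in[('stand',[(77,128),(190,93),(225,173),(95,207)],68),('handle',[(113,80),(163,65),(173,93),(122,102)],136),
 ('rig',[(462,92),(706,101),(715,219),(455,212)],80),('strap',[(555,48),(613,48),(617,245),(557,243)],92),('screws',[(446,124),(711,132),(712,310),(441,298)],14),('lips',[(470,148),(532,148),(636,152),(698,154)],78)]:
    q=f(p,z);m=q.mean(0);e=[q[(i+1)%4]-q[i] for i in range(4)]
    print(n,q[:,:2].tolist(),m,[np.linalg.norm(x).round(1) for x in e],[np.degrees(np.arctan2(x[1],x[0])).round(1) for x in e])
```

```text
stand [[573.4, -205.8], [541.5, -136.2], [604.7, -109.0], [634.7, -187.8]] [ 588.575 -159.7     68.   ] [np.float64(76.6), np.float64(68.8), np.float64(84.3), np.float64(63.9)] [np.float64(114.6), np.float64(23.3), np.float64(-69.2), np.float64(-163.6)]
handle [[587.9, -177.2], [574.6, -147.6], [596.3, -139.5], [604.8, -169.9]] [ 590.9  -158.55  136.  ] [np.float64(32.5), np.float64(23.2), np.float64(31.6), np.float64(18.4)] [np.float64(114.2), np.float64(20.5), np.float64(-74.4), np.float64(-156.6)]
rig [[542.1, 38.5], [542.0, 193.8], [634.5, 194.5], [636.8, 35.3]] [588.85  115.525  80.   ] [np.float64(155.3), np.float64(92.5), np.float64(159.2), np.float64(94.8)] [np.float64(90.0), np.float64(0.4), np.float64(-89.2), np.float64(178.1)]
strap [[512.7, 97.4], [510.9, 134.6], [665.5, 132.6], [665.7, 96.6]] [588.7 115.3  92. ] [np.float64(37.2), np.float64(154.6), np.float64(36.0), np.float64(153.0)] [np.float64(92.8), np.float64(-0.7), np.float64(-89.7), np.float64(179.7)]
screws [[516.6, 30.3], [515.0, 205.9], [656.6, 199.0], [655.6, 29.3]] [585.95  116.125  14.   ] [np.float64(175.6), np.float64(141.8), np.float64(169.7), np.float64(139.0)] [np.float64(90.5), np.float64(-2.8), np.float64(-90.3), np.float64(179.6)]
lips [[585.3, 44.1], [583.5, 83.0], [583.5, 148.1], [583.3, 186.9]] [583.9   115.525  78.   ] [np.float64(38.9), np.float64(65.1), np.float64(38.8), np.float64(142.8)] [np.float64(92.6), np.float64(90.0), np.float64(90.3), np.float64(-89.2)]
```

Measured from the crop: stand about (589,-159) with yaw about 21°, and rig about (588.5,115.5) with yaw about 0. The sizes match those given. I'm moving above the stand and turning +90° so the fingers close along the wedge's x.

>>> step_arm(targets=[[[0.29, 0.34, 0, 0, 0, 0.9, 1], [0.29, 0.34, 0, 0, 0, 0.9, 1], [0.29, 0.34, 0, 0, 0, 0.9, 1], [0.29, 0.34, 0, 0, 0, 0.9, 1], [0.29, 0.34, 0, 0, 0, 0.9, 1]]])

```text
t: 0.72
ee_pos: [296.7, -497.4, 404.8]
orientation: [2.96, 1.053, 0.0]
ft_force: [-0.2, 0.5, -0.7]
width: 88.1
grasp_force: 0.0
```

>>> step_arm(targets=[[[0.29, 0.34, 0, 0, 0, 0.9, 1], [0.29, 0.34, 0, 0, 0, 0.9, 1], [0.29, 0.34, 0, 0, 0, 0.9, 1], [0.29, 0.34, 0, 0, 0, 0.9, 1], [0.29, 0.34, 0, 0, 0, 0.9, 1]]])

```text
t: 1.35
ee_pos: [368.9, -412.6, 404.7]
orientation: [2.759, 1.502, 0.0]
ft_force: [0.1, 0.4, 0.4]
width: 87.9
grasp_force: 0.0
```

>>> step_arm(targets=[[[0.29, 0.34, 0, 0, 0, 0.9, 1], [0.29, 0.34, 0, 0, 0, 0.9, 1], [0.29, 0.34, 0, 0, 0, 0.9, 1], [0.29, 0.34, 0, 0, 0, 0.9, 1], [0.29, 0.34, 0, 0, 0, 0.9, 1]]])

```text
t: 1.98
ee_pos: [441.3, -327.5, 404.7]
orientation: [2.49, 1.916, 0.0]
ft_force: [-0.1, -0.1, -0.5]
width: 88.0
grasp_force: 0.0
```

>>> step_arm(targets=[[[0.29, 0.34, 0, 0, 0, 0.9, 1], [0.29, 0.34, 0, 0, 0, 0.9, 1], [0.29, 0.34, 0, 0, 0, 0.9, 1], [0.29, 0.34, 0, 0, 0, 0.9, 1], [0.29, 0.34, 0, 0, 0, 0.9, 1]]])

```text
t: 2.6
ee_pos: [513.6, -242.5, 404.7]
orientation: [2.16, 2.282, 0.0]
ft_force: [-0.4, -0.3, 0.6]
width: 87.8
grasp_force: 0.0
```

>>> step_arm(targets=[[[0.29, 0.34, 0, 0, 0, 0.9, 1], [0.29, 0.34, 0, 0, 0, 0.9, 1], [0.29, 0.34, 0, 0, 0, 0.9, 1], [0.29, 0.34, 0, 0, 0, 0.9, 1], [0, 0, 0, 0, 0, 0.9, 1]]])

```text
t: 3.22
ee_pos: [572.3, -174.2, 404.6]
orientation: [1.774, 2.592, 0.001]
ft_force: [-0.9, -0.1, 0.1]
width: 87.8
grasp_force: 0.0
```

```bash
cat >> h.py <<'E'
from scipy.spatial.transform import Rotation as Ro
def state():
    o=readout.get_obs();M=Ro.from_rotvec(o['orientation']).as_matrix()
    print('t',round(o['t'],2),'pos',o['ee_pos'].round(1),'yaw_y',np.degrees(np.arctan2(M[1,1],M[0,1])).round(2),'tilt z',M[:,2].round(4),'F',o['ft_force'].round(1),'M',o['moment'].round(2),'w',round(o['width'],1),'g',round(o['grasp_force'],1));return o
E
python3 - <<'E'
from h import *
state();i=shot('wrist','w1');print(i['extrinsics'].round(3),i['intrinsics'])
cv2.imwrite('pics/w1b.png',cv2.resize(cv2.imread('pics/w1.png'),(800,600),interpolation=3))
E
```

```text
t 3.23 pos [ 572.3 -174.2  404.6] yaw_y 21.23 tilt z [ 4.e-04  1.e-04 -1.e+00] F [-0.9 -0.1  0.1] M [-0.   -0.1  -0.02] w 87.8 g 0.0
[[ 9.33000e-01  3.61000e-01  0.00000e+00 -4.69701e+02]
 [ 3.48000e-01 -9.01000e-01  2.59000e-01 -3.88170e+02]
 [ 9.40000e-02 -2.41000e-01 -9.66000e-01  2.94076e+02]
 [ 0.00000e+00  0.00000e+00  0.00000e+00  1.00000e+00]] [[312.98678935   0.         280.65454712]
 [  0.         312.98678935 215.72338663]
 [  0.           0.           1.        ]]
```

View pics/w1b.png

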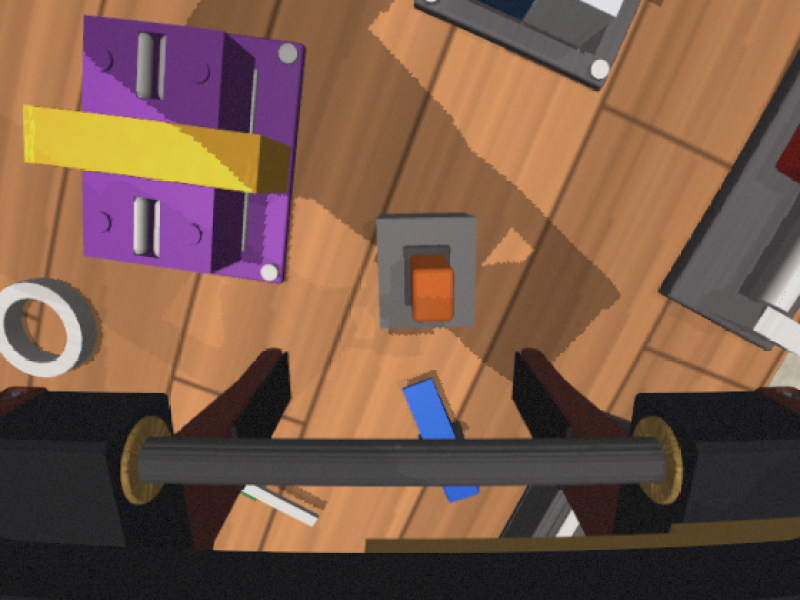

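```bash
cat >> h.py <<'E'
def quad(s,p,z,sc=.7):
    q=np.array([at(s,(u+.5)*sc-.5,(v+.5)*sc-.5,z) for u,v in p]);e=[q[(i+1)%4]-q[i] for i in range(4)]
    print(q[:,:2].tolist(),q.mean(0).round(1),[float(np.linalg.norm(x).round(1)) for x in e],[float((np.degrees(np.arctan2(x[1],x[0]))%90).round(1)) for x in e])
E
python3 - <<'E'
from h import *
s=load('w1');quad(s,[(377,217),(475,215),(477,327),(379,329)],68);quad(s,[(413,269),(453,269),(453,321),(413,321)],136)
E
```

```text
[[537.0, -132.9], [600.2, -106.9], [634.2, -181.4], [566.9, -209.1]] [ 584.6 -157.6   68. ] [68.3, 81.9, 72.8, 81.9] [22.4, 24.5, 22.4, 21.4]
[[567.8, -147.6], [588.8, -139.4], [600.7, -167.6], [579.0, -176.0]] [ 584.1 -157.6  136. ] [22.5, 30.6, 23.3, 30.5] [21.3, 22.9, 21.2, 21.5]
```

>>> step_arm(targets=[[[0.14, 0.16, -0.3, 0, 0, 0.2, 1], [0.14, 0.16, -0.4, 0, 0, 0, 1], [0, 0, -0.4, 0, 0, 0, 1], [0, 0, -0.4, 0, 0, 0, 1], [0, 0, 0, 0, 0, 0, 1]]])

```text
t: 3.9
ee_pos: [584.4, -159.2, 326.7]
orientation: [-1.761, -2.596, 0.002]
ft_force: [0.2, -0.4, -0.6]
width: 87.7
grasp_force: 0.0
```

Run:
```python
from h import *
state();i=shot('wrist','w2')
cv2.imwrite('pics/w2b.png',cv2.resize(cv2.imread('pics/w2.png'),(800,600),interpolation=3))
```

```text
t 3.9 pos [ 584.4 -159.2  326.7] yaw_y 21.69 tilt z [-0.0048  0.0015 -1.    ] F [ 0.2 -0.4 -0.6] M [-0.04 -0.03 -0.01] w 87.7 g 0.0
```

View pics/w2b.png

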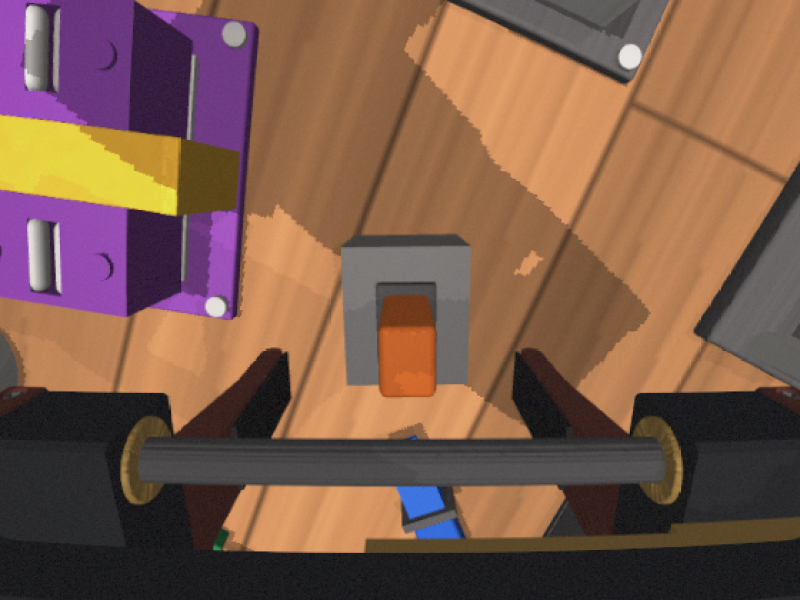

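Run:
```python
from h import *
s=load('w2');quad(s,[(343,246),(470,245),(468,384),(347,386)],68);quad(s,[(379,331),(436,331),(436,396),(379,396)],136)
state();print(ray(s,280,210)[0])
```

```text
[[538.0, -133.0], [600.9, -107.5], [632.4, -181.5], [567.5, -208.7]] [ 584.7 -157.7   68. ] [67.9, 80.4, 70.4, 81.2] [22.1, 23.1, 22.7, 21.3]
[[568.4, -148.8], [589.7, -140.3], [600.7, -166.7], [578.6, -175.5]] [ 584.4 -157.8  136. ] [22.9, 28.6, 23.8, 28.6] [21.8, 22.6, 21.7, 20.9]
t 3.95 pos [ 584.8 -159.4  328.1] yaw_y 21.69 tilt z [-2.8e-03  9.0e-04 -1.0e+00] F [ 0.1 -0.7  0.7] M [-0.05 -0.13  0.02] w 87.7 g 0.0
[557.16373584 -94.46338446 307.06150782]
```

>>> step_arm(targets=[[[0, 0.02, -0.3, 0, 0, 0.1, 1], [0, 0, -0.3, 0, 0, 0, 1], [0, 0, -0.3, 0, 0, 0, 1], [0, 0, -0.15, 0, 0, 0, 1], [0, 0, 0, 0, 0, 0, 1]]])

```text
t: 4.58
ee_pos: [584.8, -158.8, 276.4]
orientation: [-1.754, -2.605, 0.001]
ft_force: [0.3, 0.5, 0.3]
width: 87.8
grasp_force: 0.0
```

Run:
```python
from h import *
state()
```

```text
t 4.58 pos [ 584.8 -158.8  276.4] yaw_y 22.1 tilt z [-1.3e-03  4.0e-04 -1.0e+00] F [0.3 0.5 0.3] M [-0.02 -0.07  0.  ] w 87.8 g 0.0
```

>>> step_arm(targets=[[[0, 0.02, 0, 0, 0, 0, 0], [0, 0, 0, 0, 0, 0, 0], [0, 0, 0, 0, 0, 0, 0], [0, 0, 0, 0, 0, 0, 0], [0, 0, 0, 0, 0, 0, 0]]])

```text
t: 5.2
ee_pos: [585.0, -157.9, 277.3]
orientation: [1.754, 2.606, 0.0]
ft_force: [-0.7, -0.2, 0.1]
width: 41.2
grasp_force: 0.0
```

Run:
```python
from h import *
state()
```

```text
t 5.2 pos [ 585.  -157.9  277.3] yaw_y 22.1 tilt z [ 1.e-04 -0.e+00 -1.e+00] F [-0.7 -0.2  0.1] M [ 0.02 -0.11 -0.01] w 41.2 g 0.0
```

>>> step_arm(targets=[[[0, 0, 0, 0, 0, 0, 0], [0, 0, 0, 0, 0, 0, 0], [0, 0, 0, 0, 0, 0, 0], [0, 0, 0, 0, 0, 0, 0], [0, 0, 0, 0, 0, 0, 0]]])

```text
t: 5.82
ee_pos: [585.0, -157.8, 277.2]
orientation: [1.754, 2.606, 0.0]
ft_force: [1.3, 0.1, -0.5]
width: 23.7
grasp_force: 30.0
```

Run:
```python
from h import *
state()
```

```text
t 5.83 pos [ 585.  -157.8  277.2] yaw_y 22.1 tilt z [ 1.e-04 -0.e+00 -1.e+00] F [ 1.3  0.1 -0.5] M [ 0.   -0.25  0.02] w 23.7 g 30.0
```

>>> step_arm(targets=[[[0, 0, 0.2, 0, 0, 0, 0], [0, 0, 0.4, 0, 0, 0, 0], [0, 0, 0.5, 0, 0, 0, 0], [0, 0, 0.5, 0, 0, 0, 0], [0, 0, 0.5, 0, 0, 0, 0]]])

```text
t: 6.45
ee_pos: [584.8, -157.8, 384.4]
orientation: [1.754, 2.605, 0.0]
ft_force: [0.1, 0.0, -3.7]
width: 24.1
grasp_force: 30.0
```

>>> step_arm(targets=[[[0, 0.2, 0, 0, 0, -0.5, 0], [0, 0.3, 0, 0, 0, -0.6, 0], [0, 0.3, 0, 0, 0, -0.6, 0], [0, 0.3, 0, 0, 0, -0.6, 0], [0, 0.3, 0, 0, 0, -0.6, 0]]])

```text
t: 7.08
ee_pos: [584.8, -87.4, 383.6]
orientation: [2.01, 2.413, 0.001]
ft_force: [0.1, -0.4, -3.0]
width: 23.9
grasp_force: 30.0
```

>>> step_arm(targets=[[[0, 0.4, 0, 0, 0, -0.7, 0], [0, 0.4, 0, 0, 0, -0.7, 0], [0, 0.4, 0, 0, 0, -0.7, 0], [0, 0.4, 0, 0, 0, -0.5, 0], [0, 0, 0, 0, 0, 0, 0]]])

```text
t: 7.7
ee_pos: [584.9, -6.8, 383.4]
orientation: [2.217, 2.225, 0.001]
ft_force: [-0.7, 0.3, -2.4]
width: 24.1
grasp_force: 30.0
```

Run:
```python
from h import *
state();i=shot('wrist','w3');state()
cv2.imwrite('pics/w3b.png',cv2.resize(cv2.imread('pics/w3.png'),(800,600),interpolation=3))
```

```text
t 7.7 pos [584.9  -6.8 383.4] yaw_y 0.21 tilt z [ 0.001  0.    -1.   ] F [-0.7  0.3 -2.4] M [-0.07 -0.08 -0.03] w 24.1 g 30.0
t 7.75 pos [584.9  -7.5 383.3] yaw_y 0.21 tilt z [ 1.e-03 -3.e-04 -1.e+00] F [ 0.5 -0.6 -3. ] M [-0.06 -0.09 -0.  ] w 23.9 g 30.0
```

View pics/w3b.png

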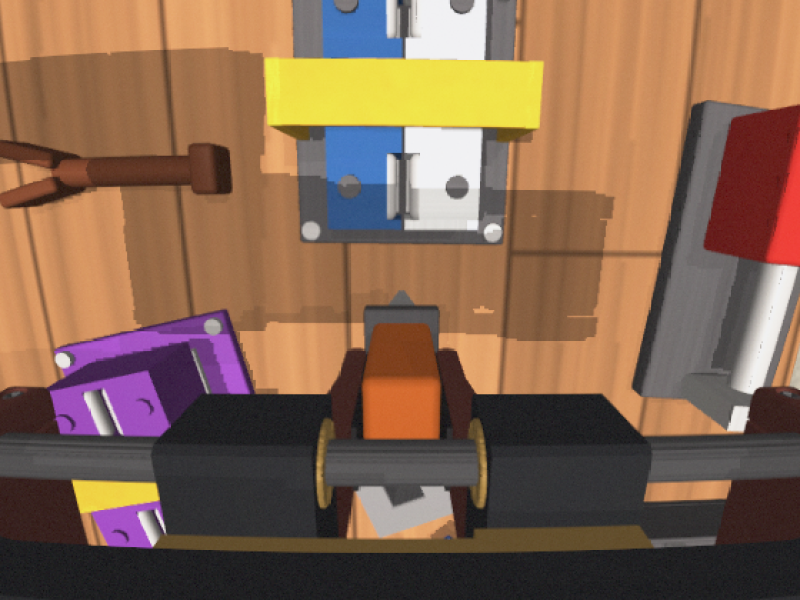

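```bash
python3 - <<'E'
from h import *
s=load('w3');sc=.7
for n,u,v,z in[('seam near',404,229,80),('seam strap',404.5,135,80),('seam far',402,10,80),('notch lo',403,221,79),('notch hi',403,153,79),('sc',311,231,14),('sc',493,232,14),('corner',327,230,80),('corner',481,229,80),('strap',266,58,92),('strap',543,62,92),('strap',539,130,92),('strap',269,126,92)]: print(n,at(s,u*sc,v*sc,z))
# wedge: predicted tip pixel if under TCP
for h in (0,60,128): print(h,proj(s,[584.9,-7.1,383.4-269.2+h])/sc)
E
python3 -c "
import cv2
a=cv2.imread('pics/w3.png')[0:240,225:345];cv2.imwrite('pics/c3.png',cv2.resize(a[80:230],(480,600),interpolation=2))"
```

```text
seam near [585.8  38.4  80. ]
seam strap [585.9  94.4  80. ]
seam far [584.2 163.   80. ]
notch lo [585.2  43.3  79. ]
notch hi [585.1  84.1  79. ]
sc [514.2  31.1  14. ]
sc [655.6  30.7  14. ]
corner [537.4  37.7  80. ]
corner [634.3  38.6  80. ]
strap [508.3 134.7  92. ]
strap [663.3 133.1  92. ]
strap [663.3  96.6  92. ]
strap [507.9  98.4  92. ]
0 [402.57142857 313.42857143]
60 [403.14285714 349.57142857]
128 [404.42857143 427.28571429]
```

View pics/c3.png

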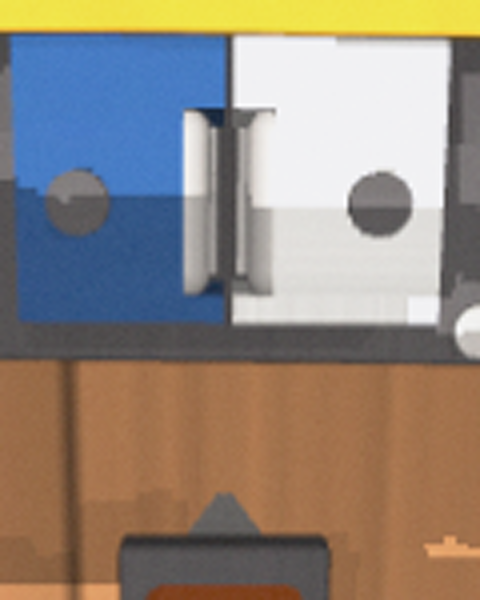

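Over the right notch: seam x ≈ 585.5, notch y ≈ 63.5, and the wedge tip sits about 1 mm to the -x side of the seam.

>>> step_arm(targets=[[[0.02, 0.3, 0, 0, 0, 0, 0], [0, 0.4, 0, 0, 0, 0, 0], [0, 0.4, 0, 0, 0, 0, 0], [0, 0.3, 0, 0, 0, 0, 0], [0, 0.02, 0, 0, 0, 0, 0]]])

```text
t: 8.38
ee_pos: [585.9, 64.6, 382.1]
orientation: [-2.217, -2.226, 0.0]
ft_force: [0.5, -0.6, -3.3]
width: 24.0
grasp_force: 30.0
```

>>> step_arm(targets=[[[0, 0, -0.1, 0, 0, 0, 0], [0, 0, -0.2, 0, 0, 0, 0], [0, 0, -0.2, 0, 0, 0, 0], [0, 0, -0.1, 0, 0, 0, 0], [0, 0, 0, 0, 0, 0, 0]]])

```text
t: 9.0
ee_pos: [585.9, 63.0, 351.5]
orientation: [-2.219, -2.222, 0.001]
ft_force: [-0.9, -0.1, -2.8]
width: 23.8
grasp_force: 30.0
```

Run:
```python
from h import *
state();s=shot('side','d4')
# wedge tip/seam crop in side view
u,v=proj(s,[585.5,63.5,85]).astype(int);a=s['pixels'][:,:,::-1][v-35:v+30,u-50:u+50]
cv2.imwrite('pics/c4.png',cv2.resize(a,(800,520),interpolation=2));print(u,v)
```

```text
t 9.0 pos [585.9  63.  351.5] yaw_y 0.08 tilt z [-1.2e-03 -1.0e-04 -1.0e+00] F [-0.9 -0.1 -2.8] M [-0.04 -0.08  0.05] w 23.8 g 30.0
206 215
```

View pics/c4.png

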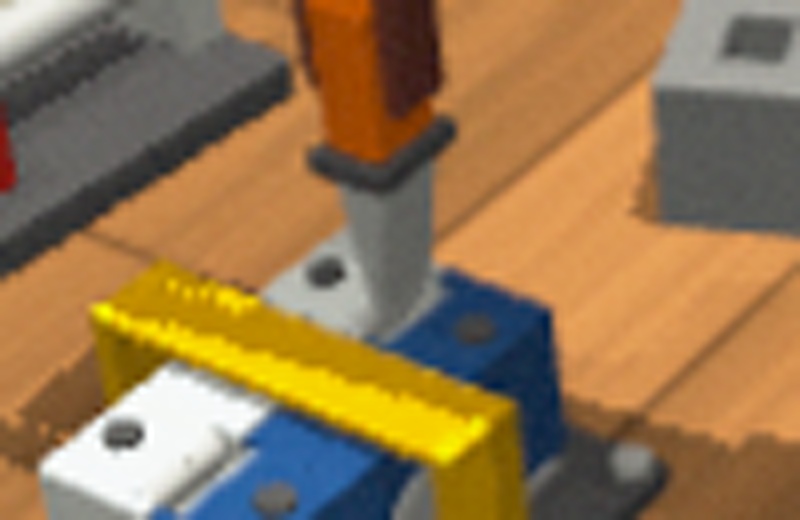

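The side crop shows the wedge upright over the right seam notch and clear of the strap. Next I ease it in.

>>> step_arm(targets=[[[0, 0, -0.1, 0, 0, 0, 0], [0, 0, -0.1, 0, 0, 0, 0], [0, 0, -0.06, 0, 0, 0, 0], [0, 0, -0.04, 0, 0, 0, 0], [0, 0, -0.04, 0, 0, 0, 0]]])

```text
t: 9.68
ee_pos: [586.0, 63.2, 335.1]
orientation: [2.219, 2.223, 0.0]
ft_force: [-0.8, -0.4, -3.0]
width: 23.8
grasp_force: 30.0
```

Run:
```python
from h import *
state()
```

```text
t 9.68 pos [586.   63.2 335.1] yaw_y 0.1 tilt z [ 1.e-04  0.e+00 -1.e+00] F [-0.8 -0.4 -3. ] M [-0.02 -0.09 -0.01] w 23.8 g 30.0
```

>>> step_arm(targets=[[[0, 0, -0.04, 0, 0, 0, 0], [0, 0, -0.04, 0, 0, 0, 0], [0, 0, -0.04, 0, 0, 0, 0], [0, 0, -0.04, 0, 0, 0, 0], [0, 0, -0.04, 0, 0, 0, 0]]])

```text
t: 10.3
ee_pos: [586.0, 63.2, 325.4]
orientation: [2.219, 2.223, 0.0]
ft_force: [-0.2, -1.1, 1.1]
width: 23.8
grasp_force: 30.0
```

>>> step_arm(targets=[[[0, 0, -0.03, 0, 0, 0, 0], [0, 0, -0.03, 0, 0, 0, 0], [0, 0, -0.03, 0, 0, 0, 0], [0, 0, -0.03, 0, 0, 0, 0], [0, 0, 0, 0, 0, 0, 0]]])

```text
t: 10.92
ee_pos: [586.1, 63.2, 319.0]
orientation: [2.219, 2.223, 0.0]
ft_force: [0.4, -0.0, -1.6]
width: 23.9
grasp_force: 30.0
```

Run:
```python
from h import *
state()
```

```text
t 10.93 pos [586.1  63.2 319. ] yaw_y 0.1 tilt z [ 4.e-04  0.e+00 -1.e+00] F [ 0.4 -0.  -1.6] M [-0.03 -0.15  0.02] w 23.9 g 30.0
```

>>> step_arm(targets=[[[0, 0, -0.03, 0, 0, 0, 0], [0, 0, -0.03, 0, 0, 0, 0], [0, 0, 0, 0, 0, 0, 0], [0, 0, 0.1, 0, 0, 0, 0], [0, 0, 0.2, 0, 0, 0, 0]]])

```text
t: 11.55
ee_pos: [585.6, 63.1, 331.0]
orientation: [-2.219, -2.223, 0.002]
ft_force: [0.2, -0.2, -4.0]
width: 24.1
grasp_force: 30.0
```

>>> step_arm(targets=[[[0, 0, 0.3, 0, 0, 0, 0], [0, 0, 0.4, 0, 0, 0, 0], [0, 0, 0.3, 0, 0, 0, 0], [0, 0.1, 0.1, 0, 0, 0, 0], [0, 0.3, 0, 0, 0, 0, 0]]])

```text
t: 12.18
ee_pos: [585.9, 83.4, 386.5]
orientation: [2.22, 2.222, 0.001]
ft_force: [0.2, 0.3, -3.5]
width: 23.8
grasp_force: 30.0
```

Run:
```python
from h import *
state()
```

```text
t 12.18 pos [585.9  83.4 386.5] yaw_y 0.04 tilt z [ 4.e-04  1.e-04 -1.e+00] F [ 0.2  0.3 -3.5] M [-0.01 -0.05  0.03] w 23.8 g 30.0
```

>>> step_arm(targets=[[[0, 0.4, 0, 0, 0, 0, 0], [0, 0.5, 0, 0, 0, 0, 0], [-0.01, 0.5, 0, 0, 0, 0, 0], [0, 0.28, -0.1, 0, 0, 0, 0], [0, 0, -0.2, 0, 0, 0, 0]]])

```text
t: 12.8
ee_pos: [585.3, 168.5, 370.4]
orientation: [2.217, 2.226, -0.0]
ft_force: [-0.5, -0.8, -2.9]
width: 23.9
grasp_force: 30.0
```

>>> step_arm(targets=[[[0, 0, -0.2, 0, 0, 0, 0], [0, 0, -0.1, 0, 0, 0, 0], [0, 0, 0, 0, 0, 0, 0], [0, 0, 0, 0, 0, 0, 0], [0, 0, 0, 0, 0, 0, 0]]])

```text
t: 13.42
ee_pos: [585.7, 167.0, 356.6]
orientation: [2.22, 2.223, 0.001]
ft_force: [0.1, 0.5, -3.3]
width: 23.9
grasp_force: 30.0
```

Run:
```python
from h import *
state();w=shot('wrist','w5');s=shot('scene','s5');d=shot('side','d5')
def crop(s,P,r,k):
    u,v=proj(s,P).astype(int);print(u,v);return cv2.resize(np.ascontiguousarray(s['pixels'][v-r:v+r,u-r:u+r,::-1]),(k,k),interpolation=2)
cv2.imwrite('pics/c5.png',np.hstack([crop(s,[585,115,80],30,400),crop(d,[585,115,80],40,400)]))
```

```text
t 13.43 pos [585.7 167.  356.6] yaw_y 0.08 tilt z [ 7.e-04  2.e-04 -1.e+00] F [ 0.1  0.5 -3.3] M [ 0.01 -0.11 -0.05] w 23.9 g 30.0
329 247
194 227
```

View pics/c5.png

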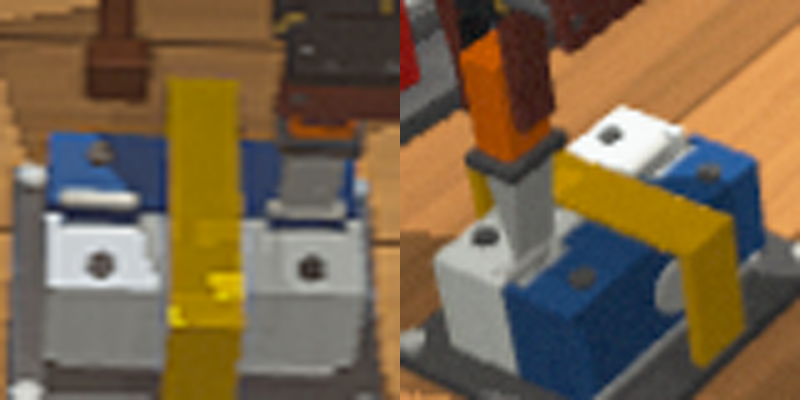

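The right end is visibly opened, and the wedge stands over the left notch. Next I ease it in there.

>>> step_arm(targets=[[[0, 0, -0.12, 0, 0, 0, 0], [0, 0, -0.12, 0, 0, 0, 0], [0, 0, -0.1, 0, 0, 0, 0], [0, 0, -0.06, 0, 0, 0, 0], [0, 0, -0.04, 0, 0, 0, 0]]])

```text
t: 14.2
ee_pos: [585.5, 167.1, 333.8]
orientation: [-2.219, -2.223, 0.0]
ft_force: [-0.2, 0.5, -3.4]
width: 23.9
grasp_force: 30.0
```

>>> step_arm(targets=[[[0, 0, -0.04, 0, 0, 0, 0], [0, 0, -0.04, 0, 0, 0, 0], [0, 0, -0.04, 0, 0, 0, 0], [0, 0, -0.04, 0, 0, 0, 0], [0, 0, -0.04, 0, 0, 0, 0]]])

```text
t: 14.82
ee_pos: [585.7, 167.2, 324.5]
orientation: [2.219, 2.223, 0.001]
ft_force: [0.5, -0.1, 0.8]
width: 23.8
grasp_force: 30.0
```

>>> step_arm(targets=[[[0, 0, -0.04, 0, 0, 0, 0], [0, 0, -0.04, 0, 0, 0, 0], [0, 0, -0.04, 0, 0, 0, 0], [0, 0, -0.04, 0, 0, 0, 0], [0, 0, 0, 0, 0, 0, 0]]])

```text
t: 15.45
ee_pos: [585.6, 167.2, 316.0]
orientation: [2.219, 2.223, 0.0]
ft_force: [1.3, 0.8, -2.1]
width: 24.0
grasp_force: 30.0
```

Run:
```python
from h import *
state()
```

```text
t 15.45 pos [585.6 167.2 316. ] yaw_y 0.1 tilt z [ 2.e-04  0.e+00 -1.e+00] F [ 1.3  0.8 -2.1] M [ 0.03 -0.44  0.03] w 24.0 g 30.0
```

>>> step_arm(targets=[[[0, 0, -0.04, 0, 0, 0, 0], [0, 0, -0.04, 0, 0, 0, 0], [0, 0, -0.04, 0, 0, 0, 0], [0, 0, -0.04, 0, 0, 0, 0], [0, 0, -0.03, 0, 0, 0, 0]]])

```text
t: 16.08
ee_pos: [585.5, 167.2, 306.5]
orientation: [-2.219, -2.223, 0.0]
ft_force: [0.7, -0.5, 1.0]
width: 24.0
grasp_force: 30.0
```

>>> step_arm(targets=[[[0, 0, 0, 0, 0, 0, 0], [0, 0, 0.1, 0, 0, 0, 0], [0, 0, 0.3, 0, 0, 0, 0], [0, 0, 0.5, 0, 0, 0, 0], [0, 0, 0.5, 0, 0, 0, 0]]])

```text
t: 16.7
ee_pos: [585.1, 167.1, 377.9]
orientation: [-2.219, -2.223, 0.001]
ft_force: [-0.1, -0.1, -2.6]
width: 24.1
grasp_force: 30.0
```

>>> step_arm(targets=[[[0, -0.2, 0.15, 0, 0, 0, 0], [0, -0.4, 0, 0, 0, 0, 0], [0, -0.5, 0, 0, 0, 0, 0], [0, -0.5, 0, 0, 0, 0, 0], [0, -0.4, 0, 0, 0, 0, 0]]])

```text
t: 17.32
ee_pos: [584.9, 65.0, 383.0]
orientation: [-2.22, -2.221, 0.003]
ft_force: [0.1, 0.7, -2.9]
width: 23.9
grasp_force: 30.0
```

Run:
```python
from h import *
state()
```

```text
t 17.32 pos [584.9  65.  383. ] yaw_y 0.04 tilt z [-2.4e-03 -4.0e-04 -1.0e+00] F [ 0.1  0.7 -2.9] M [-0.03 -0.13 -0.01] w 23.9 g 30.0
```

>>> step_arm(targets=[[[0, -0.06, -0.2, 0, 0, 0, 0], [0, 0, -0.2, 0, 0, 0, 0], [0, 0, -0.2, 0, 0, 0, 0], [0, 0, -0.2, 0, 0, 0, 0], [0, 0, -0.1, 0, 0, 0, 0]]])

```text
t: 17.95
ee_pos: [585.3, 64.6, 338.1]
orientation: [-2.218, -2.224, 0.001]
ft_force: [1.0, 0.8, -3.1]
width: 23.8
grasp_force: 30.0
```

Run:
```python
from h import *
state()
```

```text
t 17.95 pos [585.3  64.6 338.1] yaw_y 0.14 tilt z [-1.2e-03 -1.0e-04 -1.0e+00] F [ 1.   0.8 -3.1] M [-0.06 -0.03 -0.05] w 23.8 g 30.0
```

>>> step_arm(targets=[[[0.01, -0.02, -0.1, 0, 0, 0, 0], [0, 0, -0.1, 0, 0, 0, 0], [0, 0, -0.1, 0, 0, 0, 0], [0, 0, -0.06, 0, 0, 0, 0], [0, 0, -0.04, 0, 0, 0, 0]]])

```text
t: 18.58
ee_pos: [586.0, 63.2, 319.0]
orientation: [2.219, 2.223, -0.0]
ft_force: [-0.6, -0.6, -3.3]
width: 23.9
grasp_force: 30.0
```

>>> step_arm(targets=[[[0, 0, -0.04, 0, 0, 0, 0], [0, 0, -0.04, 0, 0, 0, 0], [0, 0, -0.04, 0, 0, 0, 0], [0, 0, -0.04, 0, 0, 0, 0], [0, 0, -0.04, 0, 0, 0, 0]]])

```text
t: 19.2
ee_pos: [586.1, 63.2, 309.4]
orientation: [2.219, 2.223, 0.001]
ft_force: [-1.1, -0.6, 1.0]
width: 23.8
grasp_force: 30.0
```

Run:
```python
from h import *
state()
```

```text
t 19.2 pos [586.1  63.2 309.4] yaw_y 0.1 tilt z [ 4.e-04  0.e+00 -1.e+00] F [-1.1 -0.6  1. ] M [-0.07  0.12  0.01] w 23.8 g 30.0
```

>>> step_arm(targets=[[[0, 0, -0.04, 0, 0, 0, 0], [0, 0, -0.04, 0, 0, 0, 0], [0, 0, -0.04, 0, 0, 0, 0], [0, 0, -0.04, 0, 0, 0, 0], [0, 0, -0.04, 0, 0, 0, 0]]])

```text
t: 19.82
ee_pos: [586.1, 63.1, 299.2]
orientation: [2.219, 2.223, 0.001]
ft_force: [-0.1, 0.4, 1.9]
width: 23.6
grasp_force: 30.0
```

>>> step_arm(targets=[[[0, 0, -0.02, 0, 0, 0, 0], [0, 0, 0, 0, 0, 0, 0], [0, 0, 0, 0, 0, 0, 0], [0, 0, 0.1, 0, 0, 0, 0], [0, 0, 0.3, 0, 0, 0, 0]]])

```text
t: 20.45
ee_pos: [585.4, 63.1, 317.9]
orientation: [-2.218, -2.222, 0.003]
ft_force: [-0.4, -0.5, -3.3]
width: 24.2
grasp_force: 30.0
```

>>> step_arm(targets=[[[0, 0, 0.5, 0, 0, 0, 0], [0, 0, 0.5, 0, 0, 0, 0], [0, 0, 0.35, 0, 0, 0, 0], [0, 0.2, 0, 0, 0, 0, 0], [0, 0.4, 0, 0, 0, 0, 0]]])

```text
t: 21.08
ee_pos: [585.6, 93.7, 385.1]
orientation: [-2.22, -2.222, 0.001]
ft_force: [0.2, 0.6, -3.2]
width: 23.6
grasp_force: 30.0
```

>>> step_arm(targets=[[[0, 0.5, 0, 0, 0, 0, 0], [0, 0.5, 0, 0, 0, 0, 0], [-0.01, 0.38, 0, 0, 0, 0, 0], [0, 0.1, -0.2, 0, 0, 0, 0], [0, 0, -0.2, 0, 0, 0, 0]]])

```text
t: 21.7
ee_pos: [585.2, 167.4, 364.4]
orientation: [-2.218, -2.224, 0.002]
ft_force: [-0.5, -0.0, -3.5]
width: 24.1
grasp_force: 30.0
```

Run:
```python
from h import *
state()
```

```text
t 21.7 pos [585.2 167.4 364.4] yaw_y 0.15 tilt z [-1.1e-03 -5.0e-04 -1.0e+00] F [-0.5 -0.  -3.5] M [-0.09 -0.03 -0.04] w 24.1 g 30.0
```

>>> step_arm(targets=[[[0, 0, -0.2, 0, 0, 0, 0], [0, 0, -0.2, 0, 0, 0, 0], [0, 0, -0.2, 0, 0, 0, 0], [0, 0, -0.2, 0, 0, 0, 0], [0, 0, -0.1, 0, 0, 0, 0]]])

```text
t: 22.32
ee_pos: [585.4, 167.0, 319.8]
orientation: [-2.219, -2.223, 0.001]
ft_force: [-0.9, 0.2, -3.3]
width: 23.7
grasp_force: 30.0
```

>>> step_arm(targets=[[[0, 0, -0.06, 0, 0, 0, 0], [0, 0, -0.06, 0, 0, 0, 0], [0, 0, -0.04, 0, 0, 0, 0], [0, 0, -0.04, 0, 0, 0, 0], [0, 0, -0.04, 0, 0, 0, 0]]])

```text
t: 22.95
ee_pos: [585.5, 167.2, 308.7]
orientation: [2.219, 2.223, 0.0]
ft_force: [-0.1, -0.1, -3.0]
width: 24.0
grasp_force: 30.0
```

Run:
```python
from h import *
state()
```

```text
t 22.95 pos [585.5 167.2 308.7] yaw_y 0.1 tilt z [ 2.e-04  0.e+00 -1.e+00] F [-0.1 -0.1 -3. ] M [-0.07 -0.09 -0.  ] w 24.0 g 30.0
```

>>> step_arm(targets=[[[0, 0, -0.04, 0, 0, 0, 0], [0, 0, -0.04, 0, 0, 0, 0], [0, 0, -0.04, 0, 0, 0, 0], [0, 0, -0.04, 0, 0, 0, 0], [0, 0, -0.04, 0, 0, 0, 0]]])

```text
t: 23.58
ee_pos: [585.6, 167.2, 298.8]
orientation: [2.219, 2.223, 0.001]
ft_force: [-1.9, 0.6, 1.1]
width: 23.8
grasp_force: 30.0
```

>>> step_arm(targets=[[[0, 0, -0.02, 0, 0, 0, 0], [0, 0, 0, 0, 0, 0, 0], [0, 0, 0, 0, 0, 0, 0], [0, 0, 0, 0, 0, 0, 0], [0, 0, 0, 0, 0, 0, 0]]])

```text
t: 24.2
ee_pos: [585.6, 167.2, 297.6]
orientation: [2.219, 2.223, 0.0]
ft_force: [1.0, 0.9, -3.1]
width: 23.9
grasp_force: 30.0
```

Run:
```python
from h import *
state()
```

```text
t 24.2 pos [585.6 167.2 297.6] yaw_y 0.1 tilt z [ 3.e-04  1.e-04 -1.e+00] F [ 1.   0.9 -3.1] M [ 0.04 -0.38 -0.  ] w 23.9 g 30.0
```

Both ends should now be about 11.5 mm open. I'm pulling out and going to the earlier viewing pose to check the gaps and the wedge in the grip.

>>> step_arm(targets=[[[0, 0, 0.1, 0, 0, 0, 0], [0, 0, 0.3, 0, 0, 0, 0], [0, 0, 0.5, 0, 0, 0, 0], [0, 0, 0.5, 0, 0, 0, 0], [0, 0, 0.35, 0, 0, 0, 0]]])

```text
t: 24.82
ee_pos: [585.5, 167.1, 387.3]
orientation: [2.219, 2.223, 0.002]
ft_force: [0.8, 0.4, -3.2]
width: 23.6
grasp_force: 30.0
```

>>> step_arm(targets=[[[0, -0.4, 0, 0, 0, 0, 0], [0, -0.7, 0, 0, 0, 0, 0], [0, -0.7, 0, 0, 0, 0, 0], [0, -0.7, 0, 0, 0, 0, 0], [0, -0.6, 0, 0, 0, 0, 0]]])

```text
t: 25.45
ee_pos: [584.7, 9.9, 384.3]
orientation: [-2.219, -2.222, 0.003]
ft_force: [1.4, -0.0, -3.2]
width: 23.6
grasp_force: 30.0
```

>>> step_arm(targets=[[[0, -0.3, 0, 0, 0, 0, 0], [0, -0.1, 0, 0, 0, 0, 0], [0, 0, 0, 0, 0, 0, 0], [0, 0, 0, 0, 0, 0, 0], [0, 0, 0, 0, 0, 0, 0]]])

```text
t: 26.08
ee_pos: [585.5, -7.1, 385.2]
orientation: [-2.218, -2.224, -0.0]
ft_force: [0.8, 0.1, -3.3]
width: 24.1
grasp_force: 30.0
```

Run:
```python
from h import *
state();s=shot('wrist','w6')
a=s['pixels'][:225,180:380,::-1];cv2.imwrite('pics/c6.png',cv2.resize(np.ascontiguousarray(a),(533,600),interpolation=2))
```

```text
t 26.07 pos [585.5  -7.1 385.2] yaw_y 0.16 tilt z [-0.e+00  1.e-04 -1.e+00] F [ 0.8  0.1 -3.3] M [-0.16 -0.07 -0.02] w 24.1 g 30.0
```

View pics/c6.png

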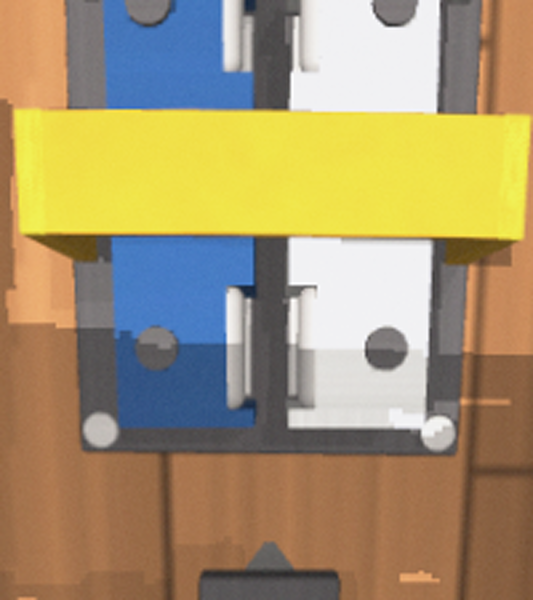

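Run:
```python
from h import *
s=load('w6');px=s['pixels'].astype(float)
for v in (31,34,37,92,97,102,155,157):
    r=px[v-1:v+2].mean(0);m=r[255:315]
    b=m[:,2]; d=np.median(b[23:29]); 
    L=(b[5:15].max()+d)/2; Rr=(b[38:50].mean()+d)/2
    i=next(k for k in range(22,0,-1) if b[k]>L); x1=i+(b[i]-L)/(b[i]-b[i+1])
    j=next(k for k in range(26,59) if b[k]>Rr); x2=j-(b[j]-Rr)/(b[j]-b[j-1])
    A=at(s,255+x1,v,80);B=at(s,255+x2,v,80);print(v,A,B,(B-A)[0])
print(proj(s,[585.5,6.9,385.2-269.2]), 'obs tip',180+269/2.667,542/2.667)
w=load('w3');print(proj(w,[584.9,6.8,383.4-269.2]),'obs',225+224/4,80+493/4)
```

```text
31 [579.1 145.   80. ] [590.6 145.   80. ] 11.5
34 [579.1 142.7  80. ] [590.6 142.7  80. ] 11.5
37 [579.1 140.3  80. ] [590.5 140.3  80. ] 11.399999999999977
92 [579.1  96.4  80. ] [590.3  96.5  80. ] 11.199999999999932
97 [579.1  92.3  80. ] [590.3  92.3  80. ] 11.199999999999932
102 [579.1  88.2  80. ] [590.3  88.2  80. ] 11.199999999999932
155 [578.9  42.7  80. ] [590.6  42.7  80. ] 11.700000000000045
157 [579.   40.9  80. ] [590.6  40.9  80. ] 11.600000000000023
[282.1 202.6] obs tip 280.8623922009749 203.22459692538433
[281.8 203. ] obs 281.0 203.25
```

Gaps measure about 11.5 mm at both ends, parallel, and the wedge has not shifted in the grip. Returning it to the stand.

>>> step_arm(targets=[[[0, -0.2, 0, 0, 0, 0.5, 0], [0, -0.35, 0, 0, 0, 0.6, 0], [0, -0.4, 0, 0, 0, 0.6, 0], [0, -0.4, 0, 0, 0, 0.6, 0], [0, -0.4, 0, 0, 0, 0.6, 0]]])

```text
t: 26.75
ee_pos: [585.5, -95.6, 385.2]
orientation: [1.981, 2.438, 0.0]
ft_force: [-0.3, -0.2, -2.0]
width: 23.9
grasp_force: 30.0
```

>>> step_arm(targets=[[[0, -0.4, 0, 0, 0, 0.6, 0], [0, -0.4, 0, 0, 0, 0.6, 0], [0, -0.3, 0, 0, 0, 0.6, 0], [0, -0.16, 0, 0, 0, 0.6, 0], [0, 0, 0, 0, 0, 0.18, 0]]])

```text
t: 27.38
ee_pos: [585.5, -158.5, 385.1]
orientation: [1.757, 2.605, 0.0]
ft_force: [-0.1, -0.2, -3.2]
width: 23.9
grasp_force: 30.0
```

>>> step_arm(targets=[[[0, 0, -0.2, 0, 0, 0, 0], [0, 0, -0.3, 0, 0, 0, 0], [0, 0, -0.1, 0, 0, 0, 0], [0, 0, 0, 0, 0, 0, 0], [0, 0, 0, 0, 0, 0, 0]]])

```text
t: 28.0
ee_pos: [585.7, -158.3, 355.4]
orientation: [1.756, 2.605, 0.0]
ft_force: [-0.4, 0.0, -2.5]
width: 24.0
grasp_force: 30.0
```

Run:
```python
from h import *
state()
```

```text
t 28.0 pos [ 585.7 -158.3  355.4] yaw_y 22.02 tilt z [ 4.e-04 -1.e-04 -1.e+00] F [-0.4  0.  -2.5] M [-0.03 -0.13 -0.01] w 24.0 g 30.0
```

>>> step_arm(targets=[[[-0.014, 0.01, -0.1, 0, 0, 0.02, 0], [0, 0, -0.3, 0, 0, 0, 0], [0, 0, -0.3, 0, 0, 0, 0], [0, 0, -0.3, 0, 0, 0, 0], [0, 0, -0.1, 0, 0, 0, 0]]])

```text
t: 28.62
ee_pos: [584.4, -157.7, 298.4]
orientation: [-1.753, -2.604, 0.001]
ft_force: [0.5, -0.7, -3.5]
width: 24.0
grasp_force: 30.0
```

Run:
```python
from h import *
state()
```

```text
t 28.62 pos [ 584.4 -157.7  298.4] yaw_y 22.1 tilt z [-2.4e-03  7.0e-04 -1.0e+00] F [ 0.5 -0.7 -3.5] M [-0.03 -0.07 -0.04] w 24.0 g 30.0
```

No contact on the way in. The last 20 mm go slowly.

>>> step_arm(targets=[[[0, 0, -0.1, 0, 0, 0, 0], [0, 0, -0.1, 0, 0, 0, 0], [0, 0, -0.08, 0, 0, 0, 0], [0, 0, -0.05, 0, 0, 0, 0], [0, 0, -0.03, 0, 0, 0, 0]]])

```text
t: 29.25
ee_pos: [584.8, -157.8, 282.2]
orientation: [1.754, 2.606, 0.0]
ft_force: [-0.9, 0.3, -3.3]
width: 24.0
grasp_force: 30.0
```

>>> step_arm(targets=[[[0, 0, -0.02, 0, 0, 0, 0], [0, 0, 0, 0, 0, 0, 0], [0, 0, 0, 0, 0, 0, 0], [0, 0, 0, 0, 0, 0, 0], [0, 0, 0, 0, 0, 0, 0]]])

```text
t: 29.88
ee_pos: [584.8, -157.9, 281.2]
orientation: [1.754, 2.606, 0.0]
ft_force: [-0.1, -0.2, -2.5]
width: 23.9
grasp_force: 30.0
```

Run:
```python
from h import *
state()
```

```text
t 29.88 pos [ 584.8 -157.9  281.2] yaw_y 22.1 tilt z [ 1.e-04 -0.e+00 -1.e+00] F [-0.1 -0.2 -2.5] M [ 0.   -0.15 -0.01] w 23.9 g 30.0
```

4 mm remain; I lower until the rim takes the load.

>>> step_arm(targets=[[[0, 0, -0.03, 0, 0, 0, 0], [0, 0, -0.03, 0, 0, 0, 0], [0, 0, -0.02, 0, 0, 0, 0], [0, 0, -0.01, 0, 0, 0, 0], [0, 0, 0, 0, 0, 0, 0]]])

```text
t: 30.5
ee_pos: [584.7, -157.9, 277.2]
orientation: [-1.754, -2.606, 0.0]
ft_force: [-2.8, 2.0, 4.4]
width: 23.9
grasp_force: 30.0
```

Run:
```python
from h import *
state()
```

```text
t 30.5 pos [ 584.7 -157.9  277.2] yaw_y 22.1 tilt z [-1.e-04  0.e+00 -1.e+00] F [-2.8  2.   4.4] M [ 0.11  0.56 -0.02] w 23.9 g 30.0
```

The wedge is seated at the original height. Releasing and retreating straight up.

>>> step_arm(targets=[[[0, 0, 0, 0, 0, 0, 0.8], [0, 0, 0, 0, 0, 0, 0.8], [0, 0, 0, 0, 0, 0, 0.8], [0, 0, 0, 0, 0, 0, 0.8], [0, 0, 0, 0, 0, 0, 0.8]]])

```text
t: 31.12
ee_pos: [584.8, -157.9, 276.7]
orientation: [1.754, 2.606, -0.0]
ft_force: [0.5, 0.2, -0.3]
width: 68.6
grasp_force: 0.0
```

>>> step_arm(targets=[[[0, 0, 0.1, 0, 0, 0, 0.8], [0, 0, 0.3, 0, 0, 0, 0.8], [0, 0, 0.5, 0, 0, 0, 0.8], [0, 0, 0.5, 0, 0, 0, 0.8], [0, 0, 0.5, 0, 0, 0, 0.8]]])

```text
t: 31.75
ee_pos: [584.8, -157.8, 373.7]
orientation: [1.754, 2.605, 0.001]
ft_force: [0.7, -0.2, -0.9]
width: 70.1
grasp_force: 0.0
```

>>> step_arm(targets=[[[0, 0, 0.5, 0, 0, 0, 0.8], [0, 0, 0, 0, 0, 0, 0.8], [0, 0, 0, 0, 0, 0, 0.8], [0, 0, 0, 0, 0, 0, 0.8], [0, 0, 0, 0, 0, 0, 0.8]]])

```text
t: 32.38
ee_pos: [584.6, -157.8, 395.7]
orientation: [-1.754, -2.605, 0.001]
ft_force: [0.4, 0.7, 0.0]
width: 70.1
grasp_force: 0.0
```

Run:
```python
from h import *
state();s=shot('wrist','w7')
hsv=cv2.cvtColor(s['pixels'],cv2.COLOR_RGB2HSV)
m=cv2.inRange(hsv,(5,200,120),(14,255,255));n,l,st,c=cv2.connectedComponentsWithStats(m)
for i in np.argsort(-st[1:,4])[:3]+1: print(st[i],c[i])
pts=[proj(s,np.r_[np.array([584.5,-157.7])+Ro.from_euler('z',22,degrees=True).as_matrix()[:2,:2]@[a,b],z]) for z in(76,136) for a in(-12,12) for b in(-16,16)]
print(np.min(pts,0),np.max(pts,0))
```

```text
t 32.38 pos [ 584.6 -157.8  395.7] yaw_y 22.1 tilt z [-1.5e-03  4.0e-04 -1.0e+00] F [0.4 0.7 0. ] M [ 0.   -0.1   0.02] w 70.1 g 0.0
[282 212  14  29  85] [291.56470588 229.21176471]
[287 203   9   4  19] [291.15789474 204.47368421]
[271 237  10   4  18] [275.88888889 239.27777778]
[267.5 189.9] [298. 242.]
```

Run:
```python
from h import *
s=load('w7');p=s['pixels'];print(p[225,283],p[195,283])
r=p[150:270,240:330].astype(int);m=((r[...,0]>1.8*r[...,1])&(r[...,0]-r[...,2]>70)).astype('uint8')
n,l,st,c=cv2.connectedComponentsWithStats(m)
for i in np.argsort(-st[1:,4])[:2]+1: print(st[i][:2]+[240,150],st[i][:2]+st[i][2:4]+[240,150],st[i][4])
o=readout.get_obs();print(o['qvel'].round(4))
```

```text
[194  97  43] [112  60  29]
[267 191] [296 241] 1379
[ 0.0004 -0.0025 -0.0051  0.0002  0.0011 -0.0005]
```

The handle's silhouette, (267,191) to (296,241), matches the box predicted for a seated wedge, (267.5,190) to (298,242). Handing in.

```bash
python3 -c "
from workcell import ctrl
print(ctrl.close_job())"
```

```text
the job is handed in; nothing more can be done
None
```

I handed the job in at about 32 s: the seam measured about 11.5 mm open at both ends and parallel, and the wedge is back fully home in its stand; the hand-in gave no verdict.

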